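Tray the salvaged transformers, terminals one way

TASK

Put the two blue transformers from the repair bench into the grey parts tray, one in each pocket, upright, flat on the pocket floor, squarely in line with the tray and with both white terminal tabs pointing to the yellow rim of the tray. Set them down rather than dropping them, and leave the black relay, the capacitor, the dial and the pliers where they are.

Things in the scene. Friction and masses are not known exactly. Their poses are not given: they have to be found in the camera images.
- xf1_mid (a point): Transformer 1: a potted blue block 56 x 40 x 46 mm (x, y, z) with a white terminal tab at its +x end (14 mm long, 28 wide, 12 high, with three brass screws), about 0.25 kg, standing upright on the bench. This point is the centre of the blue block, 23 mm above its underside; x points towards the white tab, z up. The 40 mm faces (left and right of x) are free to grip.
- xf1_tab (a point): Middle of the white tab of transformer 1: 35 mm along x from the centre of the block, 26 mm above its underside. Same axes.
- xf2_mid (a point): Transformer 2: a potted blue block 56 x 40 x 46 mm (x, y, z) with a white terminal tab at its +x end (14 mm long, 28 wide, 12 high, with three brass screws), about 0.25 kg, standing upright on the bench. This point is the centre of the blue block, 23 mm above its underside; x points towards the white tab, z up. The 40 mm faces (left and right of x) are free to grip.
- xf2_tab (a point): Middle of the white tab of transformer 2: 35 mm along x from the centre of the block, 26 mm above its underside. Same axes.
- pocket_a (a point): Centre of one pocket of the fixed parts tray (grey floor, black walls, one yellow rim), on the pocket floor (3 mm above the bench). x points towards the yellow rim of the tray, z up. The pocket is 90 mm (x) by 72 mm (y) inside; its walls top out 6 mm above its floor (9 mm above the bench). The two pocket centres are 95 mm apart along y. Either transformer may go in it.
- pocket_b (a point): Centre of the other pocket of the fixed parts tray (grey floor, black walls, one yellow rim), on the pocket floor (3 mm above the bench). x points towards the yellow rim of the tray, z up. The pocket is 90 mm (x) by 72 mm (y) inside; its walls top out 6 mm above its floor (9 mm above the bench). The two pocket centres are 95 mm apart along y. Either transformer may go in it.
- relay_mid (a point): Bystander: a black relay without a tab, 56 x 40 x 46 mm like the blue blocks, loose on the bench. This point is its centre, 23 mm up; x along its 56 mm length.
- capacitor: Bystander: a loose upright black capacitor can, 36 mm in diameter, 61 mm high. Origin at the centre of its underside.
- dial: Bystander: a loose white control dial, 44 mm in diameter, 21 mm high, lying flat. Origin at the centre of its underside.
- pliers: Bystander: loose pliers lying flat at the far side, about 170 x 65 mm, 12 mm high, red and black handles. Origin under the pivot, x towards the jaws.
Things that resemble listed ones, but are neither listed nor needed, are in the scene too. Leave any turquoise look-alike of the part that bears xf1_mid alone.

How it is judged:
By the outcome, as a careful person would: the job done as asked, in the order asked, and still so for the second after the job is handed in, with the robot touching nothing.
It also fails if it takes over 58 s, if anything falls off the work surface, if the arm or the gripper's body presses on something with over 40 N, if the wrist force passes 120 N, or if a joint passes its speed limit or range.

ROBOT

A 6-joint arm with a two-finger parallel gripper is mounted at the origin on the work surface. World frame = base frame: x ahead of the robot, y to its left, z up, the work surface at z = 0. Lengths are in m, angles in rad, forces in N, time in s.
With the tool pointing down it reaches from about 0.375 to 0.975 m from the base axis. Payload 3.8 kg.
Tool frame: the origin (TCP) lies on the mounting face of the last link; the fingertips stand r.tip_reach ahead of it and the grasp point (between the pads) lies 147 mm ahead of it (r.tip_reach is the distance from the TCP to the fingertips, in m); z points along the fingers, y is the direction in which the jaws open and shut (so a half turn about z gives the same grasp; the last joint's range is limited). The gripper opens to 88 mm and grips with 3 to 60 N. Pads are 18 mm wide; open, the fingers measure 123 mm over their backs; the gripper's body (75 mm by 187 mm) begins 45 mm behind the grasp point.
Start: joints at [1.086, 0.264, 1.604, -0, 1.274, -0.037], TCP at [0.292, 0.608, 0.405] pointing down, gripper open.
Joint ranges: [-2.63, 2.63], [-0.94, 2.18], [0.31, 2.57], [-1.31, 4.45], [0, 2.66], [-2.55, 2.55]. Speed limits (rad/s): [2.57, 2.57, 3.14, 3.14, 3.14, 3.14].

INTERFACE

Orientations are given as a unit quaternion [w, x, y, z].
In Python, from bench import r gives the robot as it stands.
- The arm moves only by the shell command python3 -m inch 'ROWS' [FORCE]. ROWS is JSON, a list of rows, each a list of 3 entries, a list of its own where there are three numbers: the gripper command: -1 is shut, 1 is fully open, values between are in proportion, then the shift along the tool's x, y, z normalised to -1 to 1, where 1 is 150 mm, then the turn about the tool's z normalised to -1 to 1, where 1 is 90 degrees. A call has 1 to 10 rows; each row is the pose to reach, as a shift and turn from the pose measured when the call began, along the tool's axes at that moment; what a row does not reach only later rows make up. A row lasts 1/8 s, in which the tool goes at most 62.5 mm and 10.7 degrees, less where a joint would pass 70% of its speed; a pose out of reach is approached as far as the arm can. A call with a number of a shift or a turn outside -1 to 1 is refused whole. A call with a gripper value outside its range is refused whole. The fingers move at their own pace and stop on an object; FORCE is the grip in N (left out, the last holds). Time passes only in rows, so rows that repeat a pose let the fingers close. It gives the time, the measured TCP pose, the force and the opening at its end, in the units of the state.
- r.observe(): the state, without advancing time (a new reading comes with each control period).
- r.get_image(name): name is "side" or "top" or "wrist"; returns a dict with "color" (480x640x3 uint8, red, green, blue), "fovy" (degrees; the focal length in pixels is half the picture's height over the tangent of half this angle, whatever the lens; pixels are square), "cx", "cy" (the principal point, pixels), "dist" ([k1, k2, p1, p2, k3] as OpenCV has them; the pictures are not rectified), "camera_from_world" (4x4, takes a point from world to camera coordinates); the wrist camera has in their place "tool_from_camera" (4x4, takes a point from camera to tool coordinates, whose origin is the TCP and whose axes are the flange's). Camera axes: x right, y up, looking along -z (the intrinsics and any distortion apply to the point x, -y, -z); pixel columns grow to the right and rows downward; lengths in m; the calibration is good to about 2 mm. A picture is of the moment at which its call begins: read the wrist's pose just before it. There is no depth.
- r.sign_off(): hands the job in, once; it reports no verdict.
The state is a dict: "t": time; "joint_positions": joint angles; "dq": joint speeds; "joint_torque": joint torques, N m; "ee_pos": TCP position; "ee_rot": TCP orientation; "contact_force": force on the tool from outside, world axes, zero at the start; "moment": the same for the moment, N m; "finger_gap": finger opening in m.
Only numpy, scipy, OpenCV 4.12 (cv2) and the standard library are available. Lean on these libraries where they do the work, as an engineer would, in place of code of your own. Each camera call takes 0.05 s, during which the arm holds its last target.

## Working session

There is one attempt and no reset: what is moved stays moved. The work goes in short steps, Python scripts to look and compute and a shell command to move; the robot and the scene stay as the last step left them, time stands still between calls to the robot, and variables do not carry over. Pictures are saved under pics/ and viewed, and the job is handed in when it is done.

```bash
ls; mkdir -p pics
cat > h.py <<'E'
import numpy as np, cv2
from bench import r
from scipy.spatial.transform import Rotation as R
def quat(q): return R.from_quat([q[1],q[2],q[3],q[0]]).as_matrix()
def grab(n):
    s=r.observe(); im=r.get_image(n)
    if 'camera_from_world' in im: cw=np.array(im['camera_from_world'])
    else:
        T=np.eye(4);T[:3,:3]=quat(s['ee_rot']);T[:3,3]=s['ee_pos']
        cw=np.linalg.inv(T@np.array(im['tool_from_camera']))
    H,W=im['color'].shape[:2]
    f=H/2/np.tan(np.radians(im['fovy'])/2)
    K=np.array([[f,0,im['cx']],[0,f,im['cy']],[0,0,1]])
    return dict(c=np.array(im['color']),K=K,d=np.array(im['dist'],float),cw=cw)
def cast(v,uv,z):
    uv=np.array(uv,float).reshape(-1,1,2)
    p=cv2.undistortPoints(uv,v['K'],v['d']).reshape(-1,2)
    wc=np.linalg.inv(v['cw'])
    D=np.c_[p[:,0],-p[:,1],-np.ones(len(p))]@wc[:3,:3].T
    o=wc[:3,3]
    t=(z-o[2])/D[:,2]
    return o+D*t[:,None]
def proj(v,P):
    P=np.atleast_2d(P); c=P@v['cw'][:3,:3].T+v['cw'][:3,3]
    c=c*[1,-1,-1]
    return cv2.projectPoints(c,np.zeros(3),np.zeros(3),v['K'],v['d'])[0].reshape(-1,2)
def save(v,n): cv2.imwrite('pics/'+n+'.png',v['c'][:,:,::-1])
E
python3 - <<'E'
from h import *
for n in ['side','top','wrist']:
    v=grab(n);save(v,n+'0');print(n,np.linalg.inv(v['cw'])[:3].round(3).tolist(),v['K'][0,0],v['d'])
print(r.observe(),r.tip_reach)
E
```

```text
pics
side [[0.959, 0.177, -0.22, 0.388], [-0.282, 0.583, -0.762, -0.63], [-0.007, 0.793, 0.609, 0.512]] 458.0215148316769 [-0.03999458  0.          0.          0.          0.        ]
top [[0.003, 0.994, -0.113, 0.471], [-1.0, 0.002, -0.005, -0.031], [-0.005, 0.113, 0.994, 0.914]] 455.94810968357996 [-0.00606617  0.          0.          0.          0.        ]
wrist [[0.433, -0.863, -0.26, 0.224], [0.901, 0.414, 0.127, 0.64], [-0.002, -0.29, 0.957, 0.383]] 380.3864238302671 [-0.07743365  0.          0.          0.          0.        ]
{'t': 0.15, 'joint_positions': array([ 1.08608572e+00,  2.64585728e-01,  1.60505407e+00, -2.75323758e-05,
        1.27370817e+00, -3.69090095e-02]), 'dq': array([-0.00197595, -0.00087062, -0.00432951,  0.00020426, -0.00143613,
        0.00028488]), 'joint_torque': array([ 1.17971260e-03, -5.02841914e+01, -3.57471514e+01,  7.28195789e-02,
        2.49299733e-02, -1.29617292e-04]), 'ee_pos': array([0.29215435, 0.60820913, 0.40367334]), 'ee_rot': array([-2.13601810e-04,  2.22030705e-01,  9.75039279e-01, -8.51373226e-04]), 'contact_force': array([0.4078962 , 0.32365086, 0.08675522]), 'moment': array([-0.01783691, -0.0026768 ,  0.00408412]), 'finger_gap': 0.08807262936852478} 0.166
```

View pics/top0.png

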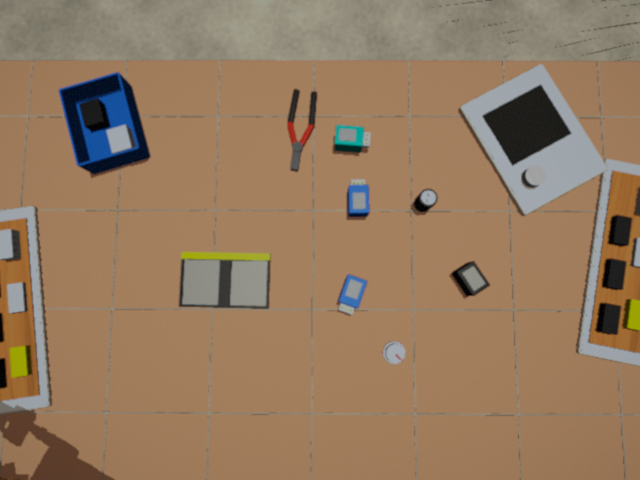

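View pics/side0.png

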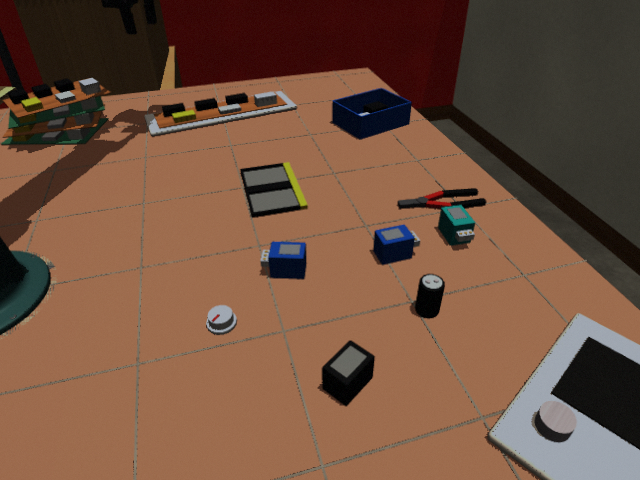

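View pics/wrist0.png

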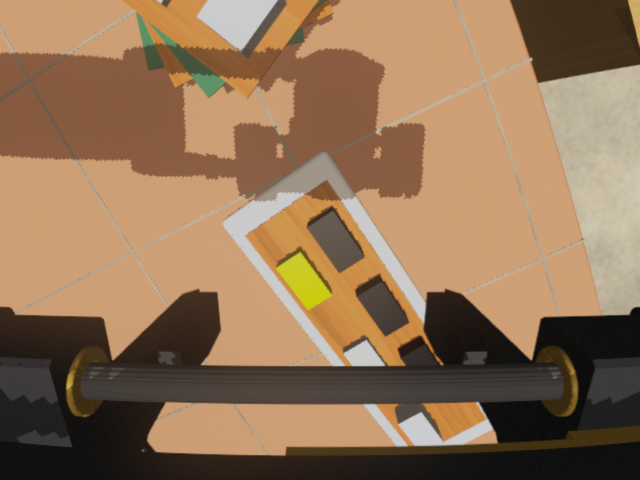

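Run:
```python
from h import *
v=grab('top');c=v['c']
a=cv2.resize(c[165:330,310:410],None,fx=4,fy=3.6,interpolation=cv2.INTER_CUBIC)
a=cv2.resize(c[170:320,320:400],(320,600),interpolation=cv2.INTER_CUBIC)
b=cv2.resize(c[240:320,170:280],(470,342),interpolation=cv2.INTER_CUBIC)
o=np.zeros((600,800,3),np.uint8);o[:,:320]=a;o[:342,325:795]=b
cv2.imwrite('pics/crop0.png',o[:,:,::-1])
hsv=cv2.cvtColor(c,cv2.COLOR_RGB2HSV)
def comps(m,amin=60):
    for k in cv2.findContours(m.astype(np.uint8),cv2.RETR_EXTERNAL,cv2.CHAIN_APPROX_NONE)[0]:
        if cv2.contourArea(k)>amin: yield k
H,S,V=[hsv[:,:,i].astype(int) for i in range(3)]
blue=(H>100)&(H<130)&(S>150)
for k in comps(blue):
    x,y,w,h=cv2.boundingRect(k)
    if x<300 or x>450: continue
    px=c[y:y+h,x:x+w][blue[y:y+h,x:x+w]]
    print((x,y,w,h),np.percentile(px[:,2],[5,25,50,75,95]))
for nm,bl in [('blue',blue),('bright',blue&(V>170))]:
  for k in comps(bl):
    x,y,w,h=cv2.boundingRect(k)
    if x<300 or x>450: continue
    rc=cv2.minAreaRect(k);bp=cv2.boxPoints(rc);P=cast(v,bp,.046)
    e=np.linalg.norm(np.diff(P,axis=0),axis=1)
    print(nm,rc,P.mean(0).round(4),e.round(4), [np.degrees(np.arctan2(*(P[i+1]-P[i])[[1,0]])).round(1) for i in (0,1)])
# yellow, tray
yl=(H>22)&(H<35)&(S>180)&(V>120); yl[:, :170]=0; yl[:,300:]=0
for k in comps(yl):
    rc=cv2.minAreaRect(k);P=cast(v,cv2.boxPoints(rc),.009);print('yel',rc,P.round(4).tolist())
g=(S<60)&(V>90); g[:240]=0;g[320:]=0;g[:,:170]=0;g[:,280:]=0
for k in comps(g,300):
    rc=cv2.minAreaRect(k);P=cast(v,cv2.boxPoints(rc),.003);print('gr',rc,P.mean(0).round(4),P.round(4).tolist())
```

```text
(339, 276, 27, 32) [154.7 174.  177.  178.  179. ]
(348, 186, 21, 30) [ 44.15 151.   175.5  177.   178.  ]
blue ((352.1753845214844, 291.0030822753906), (19.63638687133789, 27.624067306518555), 19.44003677368164) [ 0.4852 -0.0766  0.046 ] [0.0523 0.0372 0.0522] [np.float64(-19.6), np.float64(-109.3)]
blue ((358.0, 200.5), (29.0, 20.0), 90.0) [ 0.6599 -0.0885  0.046 ] [0.0389 0.0573 0.0386] [np.float64(-89.9), np.float64(179.6)]
bright ((352.6592102050781, 290.8307189941406), (18.499622344970703, 26.89996337890625), 19.29004669189453) [ 0.4855 -0.0775  0.046 ] [0.0509 0.0351 0.0509] [np.float64(-19.4), np.float64(-109.2)]
bright ((359.0, 198.5), (25.0, 18.0), 90.0) [ 0.6639 -0.0904  0.046 ] [0.035  0.0494 0.0348] [np.float64(-89.9), np.float64(179.6)]
yel ((225.48355102539062, 255.8057861328125), (87.06350708007812, 6.16198205947876), 1.1691393852233887) [[0.5504, 0.2612, 0.009], [0.5628, 0.2614, 0.009], [0.5596, 0.0871, 0.009], [0.5473, 0.0871, 0.009]]
gr ((248.51995849609375, 282.9815368652344), (36.626766204833984, 45.3510856628418), 2.2025980949401855) [0.5015 0.128  0.003 ] [[0.4576, 0.1651, 0.003], [0.5479, 0.164, 0.003], [0.5452, 0.0904, 0.003], [0.4551, 0.0923, 0.003]]
gr ((200.65182495117188, 281.98944091796875), (36.31666564941406, 45.070220947265625), 1.7357045412063599) [0.5032 0.2238 0.003 ] [[0.4592, 0.2598, 0.003], [0.5491, 0.2605, 0.003], [0.547, 0.1873, 0.003], [0.4573, 0.1874, 0.003]]
```

View pics/crop0.png

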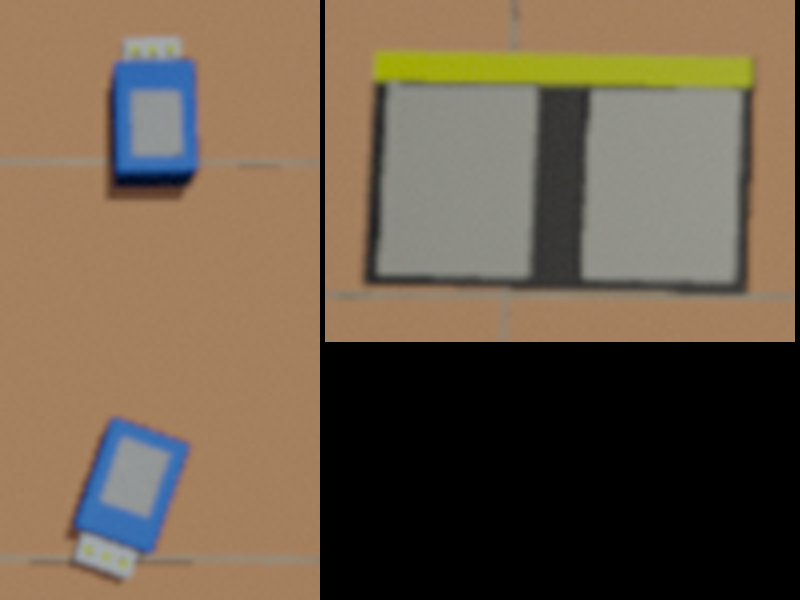

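The candidates in the top view are:
- Blue block with white tab at (359,200), tab facing up.
- Blue block with white tab at (352,292), tab facing down-left.
- Turquoise look-alike at (350,138): excluded.
- Blue bin at (105,122): excluded.
- Black relay at (470,279), no tab: excluded.

The crop confirms that the two blue blocks with tabs are the transformers. The tray's yellow rim is on its far (+x) side.

```bash
cat >> h.py <<'E'
def go(x,y,z,yaw):
    """distance to target for tool-x yaw (deg), in move units"""
    s=r.observe();M=quat(s['ee_rot']);d=M.T@(np.array([x,y,z])-s['ee_pos'])
    cy=np.degrees(np.arctan2(M[1,0],M[0,0])); t=(cy-yaw+180)%360-180
    print('t',round(s['t'],2),'pos',s['ee_pos'].round(4),'yaw',round(cy,2),'j6',s['joint_positions'][5].round(2),'gap',round(s['finger_gap'],4),'F',s['contact_force'].round(1),'tilt',M[2].round(4))
    print('units shift',(d/.15).round(4),'turn',round(t/90,4))
E
python3 -c "
from h import *
go(.485,-.077,.36,160.5)"
python3 -m inch '[[1,[-0.78,-0.89,0],0],[1,[-0.78,-0.89,0],0],[1,[-0.78,-0.89,0],0],[1,[-0.78,-0.89,0],0]]'
python3 -c "
from h import *
go(.485,-.077,.36,160.5)"
```

```text
t 0.2 pos [0.2922 0.6083 0.4039] yaw 154.35 j6 -0.04 gap 0.088 F [ 0.1 -1.2 -0.6] tilt [ 0.     -0.0014 -1.    ]
units shift [-3.1367 -3.561   0.2973] turn -0.0684
t: 0.7
ee_pos: [0.3404, 0.4344, 0.4038]
ee_rot: [-0.0, 0.224, 0.975, -0.001]
contact_force: [0.5, 0.7, 0.3]
finger_gap: 0.0882
t 0.7 pos [0.3404 0.4344 0.4038] yaw 154.14 j6 -0.26 gap 0.0882 F [0.5 0.7 0.3] tilt [-3.0e-04 -2.6e-03 -1.0e+00]
units shift [-2.3547 -2.6467  0.2995] turn -0.0707
```

```bash
python3 -m inch '[[1,[-0.8,-0.9,0],-0.03],[1,[-0.8,-0.9,0],-0.03],[1,[-0.8,-0.9,0],-0.03],[1,[-0.8,-0.9,0],-0.03]]' | head -2
python3 -m inch '[[1,[-0.8,-0.9,0.1],-0.03],[1,[-0.8,-0.9,0.1],-0.03],[1,[-0.8,-0.9,0.1],-0.03],[1,[-0.8,-0.9,0.1],-0.03]]' | head -2
python3 -c "
from h import *
go(.485,-.077,.36,160.5)"
```

```text
t: 1.2
ee_pos: [0.3903, 0.2586, 0.4044]
t: 1.7
ee_pos: [0.448, 0.0854, 0.3896]
t 1.7 pos [0.448  0.0854 0.3896] yaw 159.0 j6 -1.07 gap 0.0882 F [ 0.8  1.  -0.1] tilt [-6.0e-04 -2.3e-03 -1.0e+00]
units shift [-0.6182 -0.9222  0.1998] turn -0.0167
```

```bash
python3 -m inch '[[1,[-0.62,-0.92,0.2],-0.02],[1,[-0.62,-0.92,0.2],-0.02],[1,[-0.62,-0.92,0.2],-0.02],[1,[-0.62,-0.92,0.2],-0.02],[1,[-0.62,-0.92,0.2],-0.02]]' | head -2
python3 -c "
from h import *
v=grab('wrist');save(v,'w1')
go(.485,-.077,.36,160.5)
print(proj(v,[[.485,-.077,.046],[.485-.035*.94,-.077+.035*.33,.026]]))"
```

```text
t: 2.33
ee_pos: [0.4859, -0.075, 0.36]
t 2.38 pos [ 0.4857 -0.0748  0.3601] yaw 160.91 j6 -1.44 gap 0.0881 F [ 0.5 -0.   0.3] tilt [-2.0e-04 -1.4e-03 -1.0e+00]
units shift [-0.0002 -0.0155  0.0006] turn 0.0046
[[320.46645587 225.82329793]
 [320.6791273  178.56571413]]
```

View pics/w1.png

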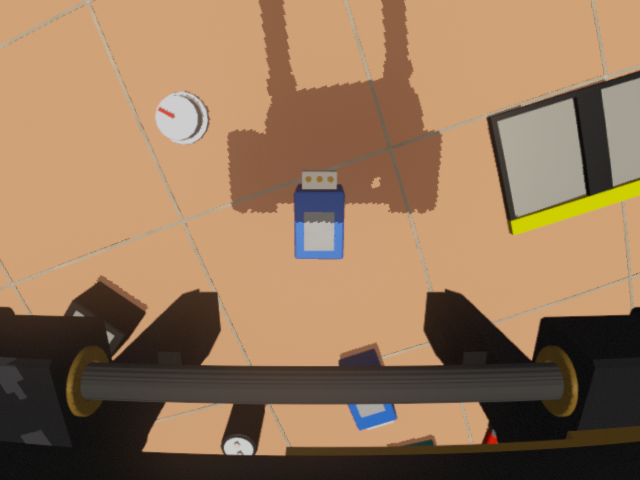

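The wrist view shows the transformer at (319,222) with its tab at (319,180), lined up with the gripper. Next I'll refine its position.

```bash
cat >> h.py <<'E'
def label(v,guess,z=.046):
    """blue contour + label in wrist view near world guess"""
    c=v['c'];hsv=cv2.cvtColor(c,cv2.COLOR_RGB2HSV);H,S,V=[hsv[:,:,i].astype(int) for i in range(3)]
    g=proj(v,guess)[0]
    b=((H>100)&(H<130)&(S>110)).astype(np.uint8)
    ks=cv2.findContours(b,cv2.RETR_CCOMP,cv2.CHAIN_APPROX_NONE)
    for k,h in zip(ks[0],ks[1][0]):
        a=cv2.contourArea(k)
        if a<200 or abs(cv2.minAreaRect(k)[0]-g).max()>60: continue
        rc=cv2.minAreaRect(k);P=cast(v,cv2.boxPoints(rc),z)
        e=np.linalg.norm(np.diff(P,axis=0),axis=1)
        print('hole' if h[3]>=0 else 'outer',np.array(rc[0]).round(1),np.array(rc[1]).round(1),round(rc[2],1),'ctr',P.mean(0).round(4),'edges',e[:2].round(4),'yaws',[np.degrees(np.arctan2(*(P[i+1]-P[i])[[1,0]])).round(1) for i in (0,1)],cv2.boxPoints(rc).round(1).tolist())
E
python3 - <<'E'
from h import *
v=grab('wrist');label(v,[.485,-.077,.046])
# far edge of top face at pixel row 259
print(cast(v,[[295.5,259],[343.5,259]],.046).round(4).tolist(), cast(v,[[302,171],[338,171]],.032).round(4).tolist())
E
```

```text
outer [319. 225.] [48. 66.] 0.0 ctr [ 0.4846 -0.0781  0.046 ] edges [0.0541 0.0372] yaws [np.float64(159.8), np.float64(70.9)] [[295.0, 258.0], [295.0, 192.0], [343.0, 192.0], [343.0, 258.0]]
hole [318.5 230.5] [33. 41.] 0.0 ctr [ 0.4883 -0.0798  0.046 ] edges [0.0339 0.0259] yaws [np.float64(160.1), np.float64(70.9)] [[302.0, 251.0], [302.0, 210.0], [335.0, 210.0], [335.0, 251.0]]
[[0.5047, -0.1054, 0.046], [0.5175, -0.0683, 0.046]] [[0.4407, -0.0773, 0.032], [0.4501, -0.0501, 0.032]]
```

```bash
python3 -c "
from h import *
go(.4848,-.0776,.179,160.4)"
python3 -m inch '[[1,[0,-0.02,0.9],0],[1,[0,-0.02,0.9],0],[1,[0,-0.02,0.9],0],[1,[0,-0.02,0.9],0]]' | head -2
python3 -c "
from h import *
go(.4848,-.0776,.179,160.4)"
```

```text
t 2.42 pos [ 0.4856 -0.0748  0.3602] yaw 160.94 j6 -1.44 gap 0.0881 F [ 0.2  0.9 -0.3] tilt [-6.0e-04 -1.5e-03 -1.0e+00]
units shift [-3.0000e-04 -1.7600e-02  1.2081e+00] turn 0.006
t: 2.92
ee_pos: [0.4851, -0.0771, 0.2259]
t 2.92 pos [ 0.4851 -0.0771  0.2259] yaw 161.01 j6 -1.45 gap 0.0882 F [-0.8 -0.8  0.5] tilt [-4.0e-04 -1.4e-03 -1.0e+00]
units shift [ 0.0007 -0.0035  0.3128] turn 0.0068
```

```bash
python3 -m inch '[[1,[0,-0.003,0.16],0.007],[1,[0,-0.003,0.313],0.007],[1,[0,-0.003,0.313],0.007],[0,[0,-0.003,0.313],0.007],[-0.3,[0,-0.003,0.313],0.007],[-1,[0,-0.003,0.313],0.007],[-1,[0,-0.003,0.313],0.007],[-1,[0,-0.003,0.313],0.007],[-1,[0,-0.003,0.313],0.007]]' 25
python3 -c "
from h import *
go(.4848,-.0776,.179,160.4)"
```

```text
t: 4.05
ee_pos: [0.4849, -0.0776, 0.179]
ee_rot: [0.0, 0.17, 0.985, -0.001]
contact_force: [0.5, 0.5, 1.8]
finger_gap: 0.0399
t 4.05 pos [ 0.4849 -0.0776  0.179 ] yaw 160.37 j6 -1.44 gap 0.0399 F [0.5 0.5 1.8] tilt [-3.0e-04 -1.4e-03 -1.0e+00]
units shift [ 0.0008 -0.0005  0.0001] turn -0.0003
```

```bash
python3 -m inch '[[-1,[0,0,-0.1],0],[-1,[0,0,-0.3],0],[-1,[0,0,-0.7],0],[-1,[0,0,-0.7],0],[-1,[0,0,-0.7],0]]' 25
python3 -c "
from h import *
v=grab('wrist');save(v,'w2')
go(.503,.2238,.28,-1)"
```

```text
t: 4.68
ee_pos: [0.4844, -0.0773, 0.2839]
ee_rot: [-0.0, 0.17, 0.985, -0.001]
contact_force: [-0.5, -0.6, -3.2]
finger_gap: 0.0398
t 4.72 pos [ 0.4839 -0.0772  0.2827] yaw 160.37 j6 -1.44 gap 0.0398 F [-0.8 -0.1 -3.2] tilt [ 0.0025 -0.0017 -1.    ]
units shift [0.5537 1.9329 0.0159] turn 1.7931
```

View pics/w2.png

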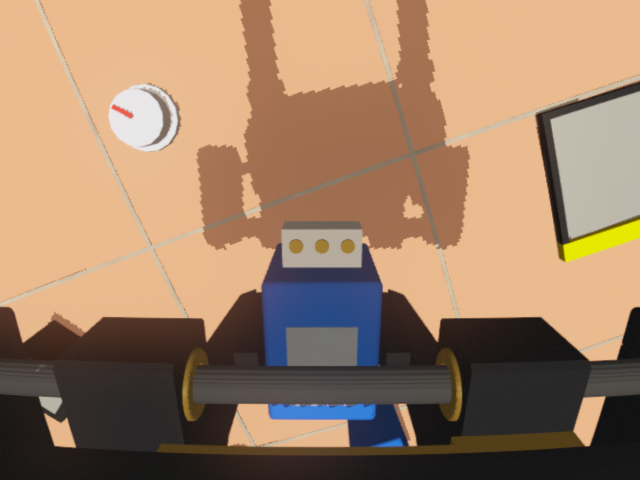

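The block is held straight, with its tab at (322,245). Now I'll carry it to the far pocket.

```bash
python3 -m inch '[[-1,[0.1,0.3,0],0.12],[-1,[0.28,0.97,0],0.9],[-1,[0.28,0.97,0],0.9],[-1,[0.28,0.97,0],0.9],[-1,[0.28,0.97,0],0.9],[-1,[0.28,0.97,0],0.9],[-1,[0.28,0.97,0],0.9],[-1,[0.28,0.97,0],0.9],[-1,[0.28,0.97,0],0.9]]' 25
python3 -c "
from h import *
go(.503,.2238,.28,-1)"
```

```text
t: 5.85
ee_pos: [0.492, 0.0739, 0.2801]
ee_rot: [-0.002, 0.769, 0.639, -0.003]
contact_force: [-0.4, 0.8, -3.3]
finger_gap: 0.0398
t 5.85 pos [0.492  0.0739 0.2801] yaw 79.46 j6 0.28 gap 0.0398 F [-0.4  0.8 -3.3] tilt [-0.0027 -0.0073 -1.    ]
units shift [ 9.962e-01 -1.108e-01 -9.000e-04] turn 0.894
```

```bash
python3 -m inch '[[-1,[0.3,-0.03,0],0.12],[-1,[0.99,-0.11,0],0.9],[-1,[0.99,-0.11,0],0.9],[-1,[0.99,-0.11,0],0.9],[-1,[0.99,-0.11,0],0.9],[-1,[0.99,-0.11,0],0.9],[-1,[0.99,-0.11,0],0.9],[-1,[0.99,-0.11,0],0.9],[-1,[0.99,-0.11,0],0.9],[-1,[0.99,-0.11,0],0.9]]' 25
python3 -c "
from h import *
v=grab('wrist');save(v,'w3');v=grab('top');save(v,'t3');v=grab('side');save(v,'s3')
go(.503,.2238,.182,-1)"
```

```text
t: 7.1
ee_pos: [0.5026, 0.2227, 0.2791]
ee_rot: [0.001, 1.0, -0.012, -0.005]
contact_force: [-0.8, 0.1, -4.2]
finger_gap: 0.0399
t 7.25 pos [0.5029 0.2228 0.2797] yaw -1.45 j6 1.97 gap 0.04 F [-0.5  0.3 -3.4] tilt [-0.008   0.0016 -1.    ]
units shift [ 0.0059 -0.0076  0.651 ] turn -0.005
```

View pics/w3.png

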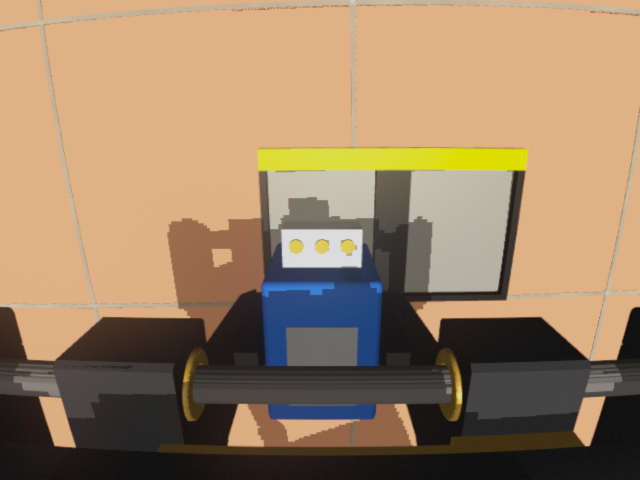

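View pics/s3.png

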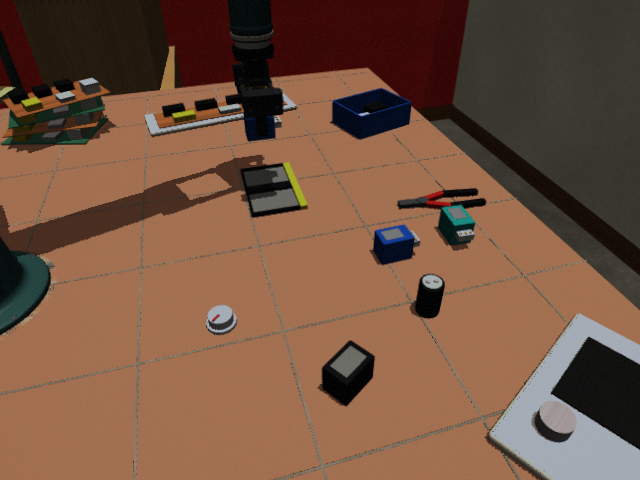

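```bash
cat >> h.py <<'E'
def tray(v):
    c=v['c'];hsv=cv2.cvtColor(c,cv2.COLOR_RGB2HSV);H,S,V=[hsv[:,:,i].astype(int) for i in range(3)]
    y=((H>22)&(H<35)&(S>180)&(V>120)).astype(np.uint8)
    k=max(cv2.findContours(y,cv2.RETR_EXTERNAL,cv2.CHAIN_APPROX_NONE)[0],key=cv2.contourArea)
    k=k.reshape(-1,2).astype(float)
    x0,x1=k[:,0].min(),k[:,0].max()
    top=[];
    for x in np.arange(x0+8,x1-8): top.append([x,k[k[:,0]==x,1].min()-.5])
    P=cast(v,np.array(top),.009); q=np.polyfit(P[:,1],P[:,0],1)
    # ends
    E=cast(v,[[x0-.5,k[k[:,0]==x0,1].mean()],[x1+.5,k[k[:,0]==x1,1].mean()]],.009)
    yaw=-np.degrees(np.arctan(q[0]))
    print('rim outer edge ctr',[np.polyval(q,E[:,1].mean()).round(4),E[:,1].mean().round(4)],'len',abs(np.diff(E[:,1])),'tray yaw',yaw.round(2))
E
python3 - <<'E'
from h import *
v=grab('wrist');tray(v)
c=cv2.cvtColor(v['c'],cv2.COLOR_RGB2GRAY).astype(int)
print('row',list(c[235,370:530])); print('col',list(c[140:310,480]))
v=grab('top');tray(v)
E
```

```text
rim outer edge ctr [np.float64(0.5603), np.float64(0.173)] len [0.17591542] tray yaw 0.59
row [np.int64(109), np.int64(109), np.int64(106), np.int64(73), np.int64(55), np.int64(55), np.int64(56), np.int64(54), np.int64(54), np.int64(55), np.int64(55), np.int64(53), np.int64(53), np.int64(54), np.int64(53), np.int64(53), np.int64(53), np.int64(52), np.int64(52), np.int64(52), np.int64(51), np.int64(53), np.int64(51), np.int64(51), np.int64(51), np.int64(51), np.int64(50), np.int64(50), np.int64(51), np.int64(50), np.int64(48), np.int64(49), np.int64(50), np.int64(49), np.int64(49), np.int64(50), np.int64(49), np.int64(62), np.int64(93), np.int64(105), np.int64(105), np.int64(105), np.int64(107), np.int64(107), np.int64(106), np.int64(106), np.int64(106), np.int64(105), np.int64(105), np.int64(105), np.int64(105), np.int64(106), np.int64(105), np.int64(106), np.int64(106), np.int64(105), np.int64(105), np.int64(106), np.int64(105), np.int64(106), np.int64(105), np.int64(114), np.int64(157), np.int64(180), np.int64(182), np.int64(183), np.int64(182), np.int64(183), np.int64(182), np.int
[... 3285 characters left out ...]
), np.int64(177), np.int64(177), np.int64(177), np.int64(177), np.int64(177), np.int64(176), np.int64(177), np.int64(176), np.int64(177), np.int64(177), np.int64(177), np.int64(177), np.int64(176), np.int64(176), np.int64(176), np.int64(176), np.int64(176), np.int64(176), np.int64(175), np.int64(176), np.int64(176), np.int64(171), np.int64(114), np.int64(48), np.int64(28), np.int64(33), np.int64(51), np.int64(53), np.int64(53), np.int64(52), np.int64(52), np.int64(89), np.int64(177), np.int64(185), np.int64(185), np.int64(185), np.int64(185), np.int64(185), np.int64(185), np.int64(185), np.int64(186)]
rim outer edge ctr [np.float64(0.5603), np.float64(0.1752)] len [0.17423426] tray yaw -1.33
```

```bash
cat >> h.py <<'E'
def hedge(v,x0,x1,ra,rb,sign,z,ch=None):
    """subpixel horizontal edge: strongest gradient of sign in rows ra..rb"""
    c=v['c'].astype(float); g=c.mean(2) if ch is None else c[:,:,ch]
    g=cv2.GaussianBlur(g,(0,0),.8); pts=[]
    for x in range(x0,x1):
        d=sign*np.diff(g[ra:rb,x]);i=int(d.argmax())
        o=0
        if 0<i<len(d)-1:
            den=d[i-1]-2*d[i]+d[i+1]; o=.5*(d[i-1]-d[i+1])/den if den else 0
        pts.append([x,ra+i+.5+o])
    p=np.array(pts)
    for _ in range(3):
        q=np.polyfit(p[:,0],p[:,1],1);e=p[:,1]-np.polyval(q,p[:,0]);p=p[abs(e)<=max(.3,2*e.std())]
    P=cast(v,p,z);w=np.polyfit(P[:,1],P[:,0],1)
    print('imgslope deg',np.degrees(np.arctan(q[0])).round(2),'row',np.polyval(q,p[:,0].mean()).round(2),'yaw',-np.degrees(np.arctan(w[0])).round(2),'mid',P.mean(0).round(4),'n',len(p))
E
python3 - <<'E'
from h import *
v=grab('wrist');print(v['K'],v['d'])
s=r.observe();print(s['ee_rot'])
hedge(v,270,515,142,156,-1,.009,2)   # outer rim, blue channel falls
hedge(v,270,515,142,156,-1,.009,1)
hedge(v,420,500,160,178,1,.009,2)
hedge(v,420,500,285,297,-1,.003)
print('tab'); hedge(v,286,358,222,238,1,.13); hedge(v,286,358,260,275,-1,.13); hedge(v,275,368,408,425,1,.1)
E
python3 - <<'E'
import cv2;a=cv2.imread('pics/w3.png')[135:310,240:540];cv2.imwrite('pics/w3c.png',cv2.resize(a,None,fx=2.6,fy=2.6,interpolation=cv2.INTER_NEAREST))
E
```

```text
[[380.38642383   0.         321.69237521]
 [  0.         380.38642383 242.49486572]
 [  0.           0.           1.        ]] [-0.07743365  0.          0.          0.          0.        ]
[ 6.80018354e-04  9.99907311e-01 -1.30583337e-02 -3.79303652e-03]
imgslope deg -0.03 row 147.9 yaw -1.06 mid [0.5622 0.1746 0.009 ] n 245
imgslope deg -0.02 row 146.26 yaw -0.99 mid [0.5631 0.1696 0.009 ] n 208
imgslope deg -0.47 row 169.84 yaw -0.41 mid [0.5472 0.1299 0.009 ] n 80
imgslope deg -0.94 row 291.52 yaw -0.99 mid [0.4569 0.1212 0.003 ] n 78
tab
imgslope deg -0.0 row 228.78 yaw -1.51 mid [0.5425 0.2209 0.13  ] n 72
imgslope deg -0.26 row 267.14 yaw -1.24 mid [0.5282 0.2212 0.13  ] n 72
imgslope deg -0.03 row 419.06 yaw -1.51 mid [0.4318 0.2248 0.1   ] n 81
```

View pics/w3c.png

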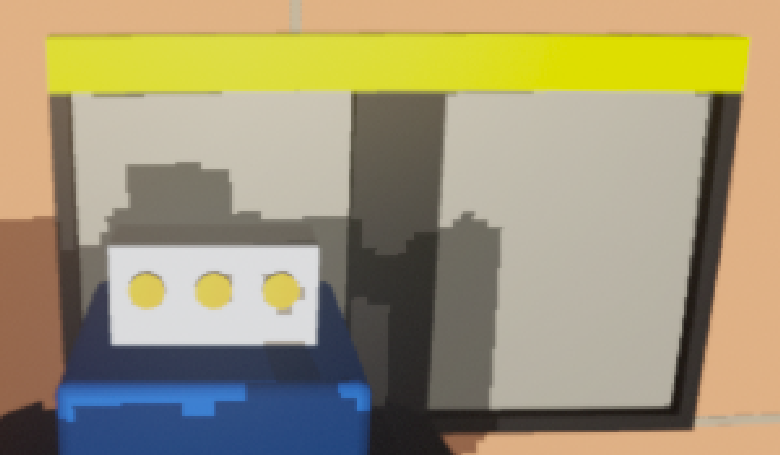

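Run:
```python
from h import *
v=grab('wrist')
print('z3',cast(v,[[407.5,235],[505.2,235]],.003).round(4).tolist());print('z9',cast(v,[[373,235],[407.5,235],[515.5,235]],.009).round(4).tolist())
go(.503,.2235,.182,-1)
```

```text
z3 [[0.5017, 0.1615, 0.003], [0.4999, 0.0909, 0.003]]
z9 [[0.5041, 0.1866, 0.009], [0.5035, 0.1628, 0.009], [0.5015, 0.0865, 0.009]]
t 7.45 pos [0.503  0.2229 0.2799] yaw -1.51 j6 1.97 gap 0.0397 F [-0.  -0.2 -3.4] tilt [-0.0075  0.0014 -1.    ]
units shift [ 0.0051 -0.0052  0.6528] turn -0.0056
```

```bash
python3 -m inch '[[-1,[0.005,0.002,0.2],-0.006],[-1,[0.005,0.002,0.45],-0.006],[-1,[0.005,0.002,0.6],-0.006],[-1,[0.005,0.002,0.6],-0.006],[-1,[0.005,0.002,0.6],-0.006]]' 25
python3 -c "
from h import *
go(.503,.2225,.182,-1)"
```

```text
t: 8.07
ee_pos: [0.5037, 0.2227, 0.1909]
ee_rot: [0.0, 1.0, -0.008, -0.003]
contact_force: [0.9, 0.7, -2.7]
finger_gap: 0.0395
t 8.07 pos [0.5037 0.2227 0.1909] yaw -0.95 j6 1.96 gap 0.0395 F [ 0.9  0.7 -2.7] tilt [-6.1e-03  8.0e-04 -1.0e+00]
units shift [-0.004   0.0015  0.0594] turn 0.0005
```

```bash
python3 -m inch '[[-1,[-0.004,0.001,0.025],0],[-1,[-0.004,0.001,0.045],0],[-1,[-0.004,0.001,0.056],0],[-1,[-0.004,0.001,0.056],0]]' 25
python3 -c "
from h import *
go(.503,.2225,.182,-1)"
```

```text
t: 8.57
ee_pos: [0.5029, 0.2225, 0.1824]
ee_rot: [0.0, 1.0, -0.008, -0.003]
contact_force: [0.2, -0.0, -3.6]
finger_gap: 0.0398
t 8.57 pos [0.5029 0.2225 0.1824] yaw -0.96 j6 1.96 gap 0.0398 F [ 0.2 -0.  -3.6] tilt [-6.4e-03  9.0e-04 -1.0e+00]
units shift [0.0007 0.     0.0028] turn 0.0005
```

```bash
python3 -m inch '[[-1,[0,0,0.004],0],[-1,[0,0,0.004],0]]' 25
python3 -m inch '[[-1,[0,0,0.004],0],[-1,[0,0,0.004],0]]' 25
```

```text
t: 8.82
ee_pos: [0.503, 0.2225, 0.1821]
ee_rot: [0.0, 1.0, -0.008, -0.003]
contact_force: [-1.6, -0.4, 0.1]
finger_gap: 0.0397
t: 9.07
ee_pos: [0.503, 0.2226, 0.1821]
ee_rot: [0.0, 1.0, -0.008, -0.003]
contact_force: [-3.8, -1.0, 5.7]
finger_gap: 0.0394
```

```bash
python3 -m inch '[[-0.05,[0,0,0],0],[0,[0,0,0],0],[0.2,[0,0,0],0],[0.4,[0,0,0],0],[0.4,[0,0,0],0],[0.4,[0,0,-0.1],0],[0.4,[0,0,-0.4],0],[0.4,[0,0,-0.8],0],[0.4,[0,0,-0.8],0],[0.4,[0,0,-0.8],0]]' 25
python3 - <<'E'
from h import *
v=grab('wrist');save(v,'w4')
go(.664,-.0895,.34,0)
E
```

```text
t: 10.32
ee_pos: [0.5037, 0.2226, 0.3029]
ee_rot: [0.0, 1.0, -0.008, -0.003]
contact_force: [-0.6, 1.1, 0.3]
finger_gap: 0.0615
t 10.38 pos [0.5031 0.2224 0.3016] yaw -0.96 j6 1.96 gap 0.0616 F [-0.3  0.1  0.7] tilt [-0.0075  0.0013 -1.    ]
units shift [ 1.1049  2.0617 -0.2619] turn -0.0106
```

View pics/w4.png

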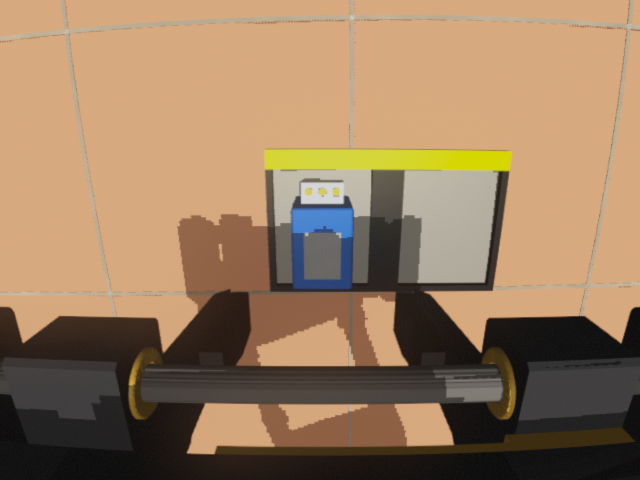

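Transformer 1 stands square in the far pocket, with its block at (322,243) and its tab at (322,192) pointing to the rim. Next is the second one.

```bash
python3 -m inch '[[1,[0.3,0.5,-0.15],0],[1,[0.55,1,-0.26],0],[1,[0.55,1,-0.26],0],[1,[0.55,1,-0.26],0],[1,[0.55,1,-0.26],0]]' | head -2
python3 -m inch '[[1,[0.3,0.5,0],0],[1,[0.55,1,0],-0.01],[1,[0.55,1,0],-0.01],[1,[0.55,1,0],-0.01],[1,[0.55,1,0],-0.01]]' | head -2
python3 - <<'E'
from h import *
v=grab('wrist');save(v,'w5')
go(.664,-.0895,.34,0);label(v,[.664,-.0895,.046])
E
```

```text
t: 11.0
ee_pos: [0.5826, 0.0711, 0.3381]
t: 11.62
ee_pos: [0.6617, -0.0787, 0.3359]
t 11.68 pos [ 0.6617 -0.0784  0.3362] yaw -0.01 j6 1.42 gap 0.088 F [-0.8 -0.6  0.4] tilt [-0.0138  0.     -0.9999]
units shift [ 0.0151  0.0741 -0.0256] turn -0.0001
outer [336.5 223. ] [72. 53.] 90.0 ctr [ 0.6647 -0.0902  0.046 ] edges [0.0375 0.0543] yaws [np.float64(-90.0), np.float64(-178.2)] [[310.0, 187.0], [363.0, 187.0], [363.0, 259.0], [310.0, 259.0]]
hole [337. 230.] [36. 44.] 0.0 ctr [ 0.6598 -0.0906  0.046 ] edges [0.0335 0.0259] yaws [np.float64(-0.2), np.float64(-90.0)] [[319.0, 252.0], [319.0, 208.0], [355.0, 208.0], [355.0, 252.0]]
```

View pics/w5.png

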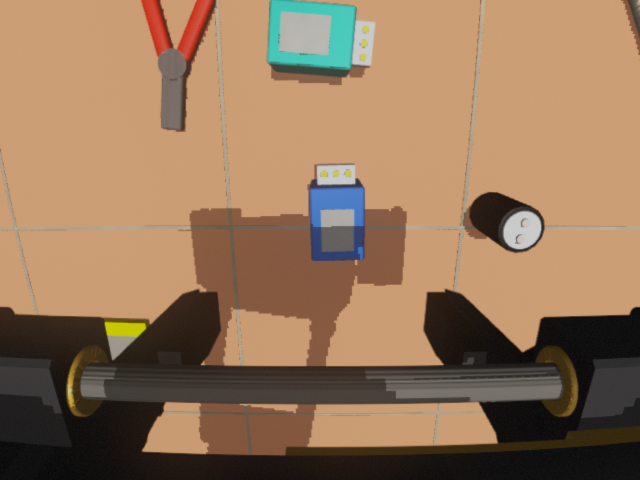

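Run:
```python
from h import *
v=grab('wrist')
hedge(v,314,358,254,266,1,.046); hedge(v,319,353,158,170,1,.032,2);hedge(v,319,353,158,170,1,.032)
hedge(v,314,358,178,194,-1,.046)
print(cast(v,[[309,245],[364,245]],.046).round(4).tolist())
go(.662,-.0905,.179,0); print(r.observe()['joint_positions'].round(4))
```

```text
imgslope deg -0.58 row 260.29 yaw 0.38 mid [ 0.6365 -0.0876  0.046 ] n 38
imgslope deg -1.71 row 164.96 yaw 1.75 mid [ 0.7058 -0.0893  0.032 ] n 34
imgslope deg -1.85 row 165.16 yaw 1.88 mid [ 0.7056 -0.0893  0.032 ] n 34
imgslope deg -1.25 row 184.13 yaw 1.29 mid [ 0.6939 -0.0893  0.046 ] n 39
[[0.6486, -0.0697, 0.046], [0.6486, -0.1106, 0.046]]
t 11.72 pos [ 0.6617 -0.0783  0.3366] yaw 0.01 j6 1.42 gap 0.0884 F [ 0.   0.8 -0.7] tilt [-1.320e-02  3.000e-04 -9.999e-01]
units shift [0.0155 0.081  1.0503] turn 0.0002
[-0.1546  0.2992  1.6879 -0.0025  1.1675  1.417 ]
```

```bash
cat >> h.py <<'E'
def gg(x,y,z,yaw):
    "z = grasp point height"
    M=quat(r.observe()['ee_rot']); p=np.array([x,y,z])-.147*M[:,2]
    go(*p,yaw)
E
python3 -m inch '[[1,[0.015,0.082,0.2],-0.01],[1,[0.015,0.082,0.5],-0.01],[1,[0.015,0.082,0.75],-0.01],[1,[0.015,0.082,0.75],-0.01],[1,[0.015,0.082,0.75],-0.01]]' | head -2
python3 -c "
from h import *
gg(.664,-.09,.032,1)"
```

```text
t: 12.35
ee_pos: [0.663, -0.0897, 0.2255]
t 12.35 pos [ 0.663  -0.0897  0.2255] yaw 0.99 j6 1.38 gap 0.0882 F [ 0.5 -0.9  0.2] tilt [-1.160e-02  3.000e-04 -9.999e-01]
units shift [0.0217 0.0016 0.3098] turn -0.0002
```

```bash
python3 -m inch '[[1,[0.02,0.001,0.15],0],[1,[0.02,0.001,0.31],0],[1,[0.02,0.001,0.31],0],[1,[0.02,0.001,0.31],0],[0,[0.02,0.001,0.31],0],[-0.3,[0.02,0.001,0.31],0],[-1,[0.02,0.001,0.31],0],[-1,[0.02,0.001,0.31],0],[-1,[0.02,0.001,0.31],0],[-1,[0.02,0.001,0.31],0]]' 25
python3 -c "
from h import *
gg(.664,-.09,.032,1)"
```

```text
t: 13.6
ee_pos: [0.6654, -0.0899, 0.179]
ee_rot: [0.0, 1.0, 0.009, -0.006]
contact_force: [-0.7, -0.7, 0.2]
finger_gap: 0.0398
t 13.6 pos [ 0.6654 -0.0899  0.179 ] yaw 0.99 j6 1.38 gap 0.0398 F [-0.7 -0.7  0.2] tilt [-1.170e-02  3.000e-04 -9.999e-01]
units shift [0.0018 0.0004 0.0002] turn -0.0001
```

```bash
python3 -m inch '[[-1,[0,0,-0.1],0],[-1,[0,0,-0.3],0],[-1,[0,0,-0.7],0],[-1,[0,0,-0.7],0],[-1,[0,0,-0.7],0]]' 25
python3 -c "
from h import *
gg(.5015,.1272,.132,-1)"
```

```text
t: 14.22
ee_pos: [0.6663, -0.0897, 0.2842]
ee_rot: [0.0, 1.0, 0.009, -0.006]
contact_force: [0.3, 0.0, -3.1]
finger_gap: 0.0397
t 14.22 pos [ 0.6663 -0.0897  0.2842] yaw 0.99 j6 1.38 gap 0.0397 F [ 0.3  0.  -3.1] tilt [-1.170e-02  3.000e-04 -9.999e-01]
units shift [-1.0617 -1.4653  0.047 ] turn 0.0221
```

```bash
python3 -m inch '[[-1,[-0.2,-0.25,0.02],0.01],[-1,[-0.53,-0.73,0.02],0.01],[-1,[-0.53,-0.73,0.02],0.01],[-1,[-0.53,-0.73,0.02],0.01],[-1,[-0.53,-0.73,0.02],0.01]]' 25 | head -2
python3 -c "
from h import *
gg(.5015,.1272,.132,-1)"
```

```text
t: 14.85
ee_pos: [0.5853, 0.0179, 0.2816]
t 14.85 pos [0.5853 0.0179 0.2816] yaw 0.1 j6 1.56 gap 0.0401 F [-0.4 -0.6 -1.8] tilt [-0.0119  0.0011 -0.9999]
units shift [-0.5454 -0.7306  0.023 ] turn 0.0122
```

```bash
python3 -m inch '[[-1,[-0.2,-0.25,0.02],0.012],[-1,[-0.545,-0.73,0.02],0.012],[-1,[-0.545,-0.73,0.02],0.012],[-1,[-0.545,-0.73,0.02],0.012],[-1,[-0.545,-0.73,0.02],0.012],[-1,[-0.545,-0.73,0.02],0.012]]' 25 | head -2
python3 -c "
from h import *
v=grab('wrist');save(v,'w6')
gg(.5015,.1272,.035,-1)"
```

```text
t: 15.6
ee_pos: [0.5044, 0.1263, 0.2795]
t 15.65 pos [0.5042 0.1263 0.2795] yaw -1.08 j6 1.79 gap 0.04 F [ 0.1 -0.4 -3.1] tilt [-0.0115  0.0014 -0.9999]
units shift [ 3.000e-04 -8.000e-03  6.501e-01] turn -0.0009
```

View pics/w6.png

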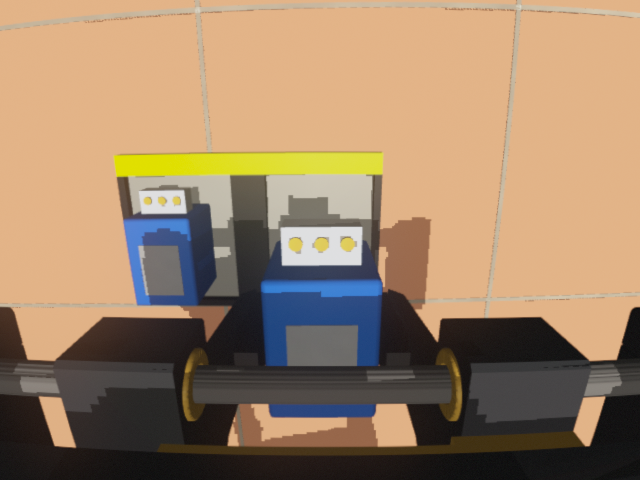

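```bash
python3 -m inch '[[-1,[0,-0.008,0.2],0],[-1,[0,-0.008,0.45],0],[-1,[0,-0.008,0.6],0],[-1,[0,-0.008,0.6],0],[-1,[0,-0.008,0.6],0]]' 25 | head -2
python3 -c "
from h import *
gg(.5015,.1272,.035,-1)"
```

```text
t: 16.27
ee_pos: [0.5042, 0.1272, 0.1904]
t 16.27 pos [0.5042 0.1272 0.1904] yaw -1.11 j6 1.79 gap 0.0399 F [ 0.3 -0.1 -2.9] tilt [-0.0101  0.0012 -0.9999]
units shift [-0.0072 -0.0009  0.0559] turn -0.0013
```

```bash
python3 -m inch '[[-1,[-0.007,0,0.025],-0.001],[-1,[-0.007,0,0.042],-0.001],[-1,[-0.007,0,0.052],-0.001],[-1,[-0.007,0,0.052],-0.001]]' 25 | tail -2
python3 -m inch '[[-1,[0,0,0.004],0],[-1,[0,0,0.004],0]]' 25 | tail -2
python3 -c "
from h import *
gg(.5015,.1272,.035,-1)"
```

```text
contact_force: [0.4, 1.0, -3.7]
finger_gap: 0.0397
contact_force: [-0.3, 0.1, -2.7]
finger_gap: 0.04
t 17.02 pos [0.503  0.1273 0.182 ] yaw -1.02 j6 1.79 gap 0.04 F [-0.3  0.1 -2.7] tilt [-0.01    0.0011 -0.9999]
units shift [-0.0001 -0.0005  0.0002] turn -0.0002
```

```bash
python3 -m inch '[[-1,[0,0,0.003],0],[-1,[0,0,0.003],0]]' 25 | grep -v rot
python3 -m inch '[[-1,[0,0,0.003],0],[-1,[0,0,0.003],0]]' 25 | grep -v rot
```

```text
t: 17.27
ee_pos: [0.503, 0.1273, 0.182]
contact_force: [-1.2, -0.8, 2.5]
finger_gap: 0.0396
t: 17.52
ee_pos: [0.5031, 0.1273, 0.182]
contact_force: [-3.2, -0.4, 5.4]
finger_gap: 0.0398
```

```bash
python3 -m inch '[[-0.05,[0,0,0],0],[0,[0,0,0],0],[0.2,[0,0,0],0],[0.4,[0,0,0],0],[0.4,[0,0,0],0],[0.4,[0,0,-0.1],0],[0.4,[0,0,-0.4],0],[0.4,[0,0,-0.9],0],[0.4,[0,0,-0.9],0],[0.4,[0,0,-0.9],0]]' 25
python3 -m inch '[[0.4,[-0.2,0.4,-0.3],0],[0.4,[-0.3,0.95,-0.3],0],[0.4,[-0.3,0.95,-0.3],0],[0.4,[-0.3,0.95,-0.3],0],[0.4,[-0.3,0.95,-0.3],0]]' | head -2
python3 -m inch '[[0.4,[0,0.4,0],0],[0.4,[0,0.95,0],0],[0.4,[0,0.95,0],0],[0.4,[0,0.95,0],0],[0.4,[0,0.95,0],0]]' | head -2
python3 - <<'E'
from h import *
for n in ('top','side','wrist'): save(grab(n),n+'9')
a=cv2.imread('pics/top9.png')[235:325,165:285];b=cv2.imread('pics/side9.png')[135:230,220:320]
o=np.zeros((600,800,3),np.uint8);a=cv2.resize(a,(400,300),interpolation=cv2.INTER_CUBIC);b=cv2.resize(b,(400,380),interpolation=cv2.INTER_CUBIC)
o[:300,:400]=a;o[:380,400:]=b;cv2.imwrite('pics/fin.png',o)
E
```

```text
t: 18.77
ee_pos: [0.5049, 0.1275, 0.3189]
ee_rot: [0.0, 1.0, -0.009, -0.003]
contact_force: [-0.3, -0.8, -0.3]
finger_gap: 0.0615
t: 19.4
ee_pos: [0.4572, -0.0139, 0.3626]
t: 20.02
ee_pos: [0.4548, -0.155, 0.3617]
```

View pics/fin.png

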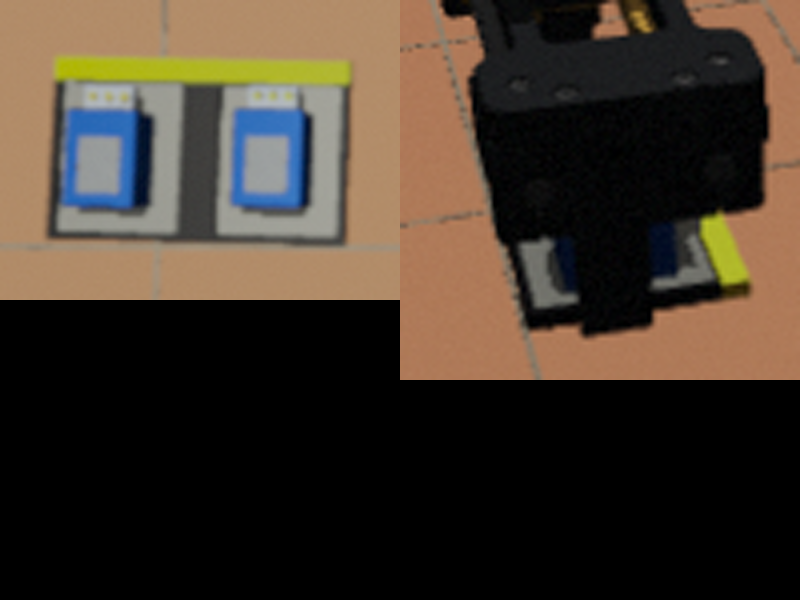

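View pics/top9.png

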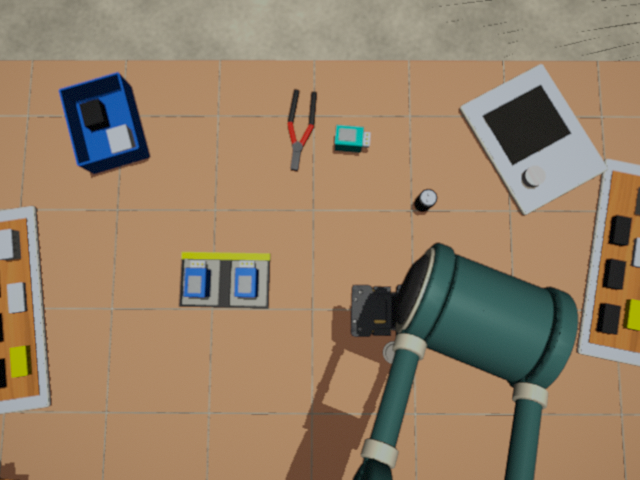

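Run:
```python
from h import *
v=grab('top');c=v['c'];hsv=cv2.cvtColor(c,cv2.COLOR_RGB2HSV).astype(int)
m=((hsv[:,:,0]>100)&(hsv[:,:,0]<130)&(hsv[:,:,1]>150)&(hsv[:,:,2]>150)).astype(np.uint8)
m[:,:170]=0;m[:,280:]=0
for k in cv2.findContours(m,cv2.RETR_EXTERNAL,2)[0]:
    if cv2.contourArea(k)<100: continue
    rc=cv2.minAreaRect(k);P=cast(v,cv2.boxPoints(rc),.049);print(rc,P.mean(0).round(4))
for a,b in ((185,206),(235,256)):
    hedge(v,a+1,b-1,288,304,-1,.049,2)
tray(v)
go(.45,-.155,.36,0)
```

```text
((244.75474548339844, 281.8856201171875), (19.566354751586914, 28.51692008972168), 2.385944366455078) [0.5018 0.1271 0.049 ]
((194.5398406982422, 282.40264892578125), (19.756141662597656, 28.004499435424805), 3.814074993133545) [0.5006 0.2225 0.049 ]
imgslope deg 2.21 row 296.26 yaw -2.0 mid [0.4743 0.2207 0.049 ] n 19
imgslope deg 3.08 row 296.35 yaw -2.88 mid [0.4745 0.127  0.049 ] n 18
rim outer edge ctr [np.float64(0.3796), np.float64(0.5751)] len [0.04095796] tray yaw 46.65
t 20.23 pos [ 0.4547 -0.1552  0.3624] yaw -0.94 j6 1.21 gap 0.0618 F [ 0.5  0.8 -1.1] tilt [-9.6e-03 -7.0e-04 -1.0e+00]
units shift [-0.0313 -0.0007  0.0162] turn -0.0105
```

View pics/side9.png

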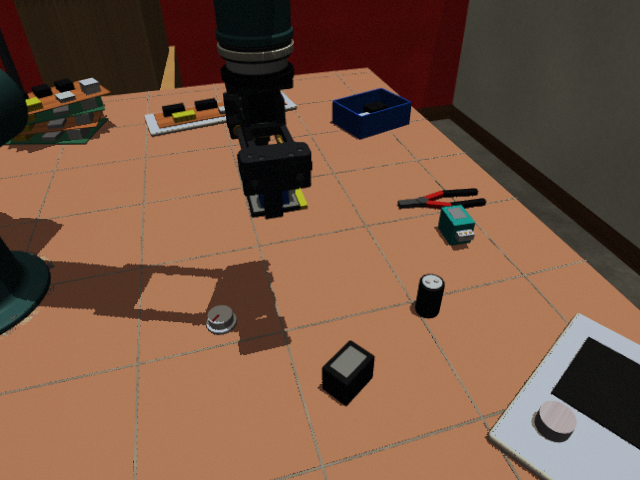

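The top view puts both blocks within about 2.5 mm of the pocket centres, but its yaw reading is coarse. I'll take one wrist look at the tray to check the angle.

```bash
python3 -m inch '[[0.4,[0,-0.4,0],0],[0.4,[0,-1,0],0],[0.4,[0,-1,0],0],[0.4,[0,-1,0],0],[0.4,[0,-1,0],0]]' | head -2
python3 -m inch '[[0.4,[0.15,-0.4,0],0],[0.4,[0.15,-1,0],0],[0.4,[0.15,-1,0],0],[0.4,[0.15,-1,0],0],[0.4,[0.15,-1,0],0],[0.4,[0.15,-1,0],0]]' | head -2
python3 - <<'E'
from h import *
v=grab('wrist');save(v,'w10');print(proj(v,[[.5015,.127,.049],[.503,.2225,.049]]))
E
```

```text
t: 20.85
ee_pos: [0.4572, -0.0052, 0.3626]
t: 21.6
ee_pos: [0.4821, 0.1429, 0.3623]
[[340.67403143 197.26944481]
 [218.15920155 197.76619813]]
```

View pics/w10.png

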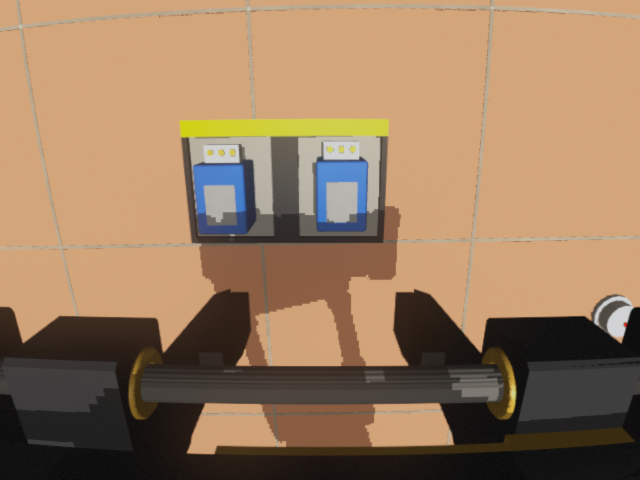

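Run:
```python
from h import *
v=grab('wrist')
print('rim');hedge(v,190,380,113,125,-1,.009,2)
print('a far, tab front');hedge(v,201,246,226,240,1,.049,0);hedge(v,206,239,138,152,1,.035,2)
print('b');hedge(v,321,362,223,237,1,.049,0);hedge(v,325,357,134,148,1,.035,2)
cv2.imwrite('pics/w10c.png',cv2.resize(v['c'][110:250,175:395,::-1],None,fx=3.5,fy=3.5,interpolation=cv2.INTER_NEAREST))
```

```text
rim
imgslope deg -0.47 row 118.94 yaw -0.88 mid [0.5615 0.1783 0.009 ] n 169
a far, tab front
imgslope deg -0.05 row 233.4 yaw -1.02 mid [0.474  0.2216 0.049 ] n 45
imgslope deg -0.15 row 144.69 yaw -1.47 mid [0.5427 0.2192 0.035 ] n 30
b
imgslope deg -0.12 row 231.16 yaw -0.88 mid [0.4742 0.127  0.049 ] n 41
imgslope deg 0.02 row 135.76 yaw -0.92 mid [0.5475 0.1276 0.035 ] n 29
```

View pics/w10c.png

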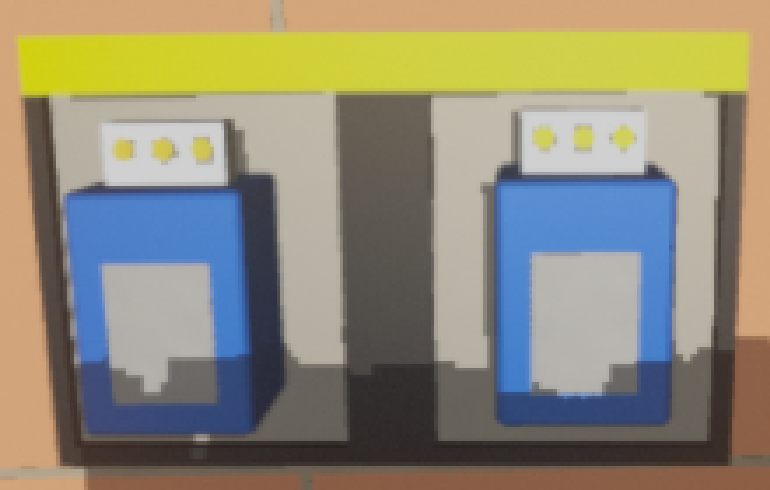

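Both blocks are square to the rim to within about half a degree, in their pockets with tabs to the yellow rim, and the gripper is clear.

```bash
python3 -c "
from h import *
print(r.observe()['t'],r.sign_off())"
```

```text
the job is handed in; nothing more can be done
21.7 None
```

Both blue transformers are in the grey tray, one in each pocket, with their white tabs pointing to the yellow rim. I handed the job in at 21.7 s, with the gripper open and clear above the tray.

- **Placing:** I lowered each block until the force reading showed light contact (about 6 N), then opened the gripper and lifted away.
- **Alignment:** In the last wrist view, block edges read -0.9° to -1.0° and the rim -0.9°. One tab edge read -1.5°.
- **Position:** Block centres are about (0.502, 0.222) and (0.502, 0.127), within about 2.5 mm of the pocket centres I measured.
- **Bystanders:** Pliers, capacitor and turquoise look-alike looked unmoved in the last top and side views. I checked the relay and dial only in the side view, because the arm hid the relay and part of the dial from above.

**Checks that disagreed:**
- The top camera read the blocks' yaw as -2° to -4°, but each block is only about 20 pixels wide there, so I trusted the wrist view.
- An early wrist reading put the tray at +0.6°. Finer edge fits gave about -1°, close to the top view.
- The top and wrist cameras differed by 1–2 mm on the pocket positions, so I used values in between.
- The tool was tilted about 0.4° when it released the first block and about 0.6° for the second. Both looked upright afterwards, but I did not measure flatness directly.

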